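# Reset the chilled-water throttle valve

### The arm

A 6-joint arm with a two-finger parallel gripper is mounted at the origin on the work surface. World frame = base frame: x ahead of the robot, y to its left, z up, the work surface at z = 0. Lengths are in m, angles in rad, forces in N, time in s.
With the tool pointing down it reaches from about 0.25 to 0.725 m from the base axis. Payload 4 kg.
Tool frame: the origin (TCP) lies between the finger pads; the fingertips stand 17 mm ahead of it and the grasp point (between the pads) lies 2 mm behind it; z points along the fingers, x is the direction in which the jaws open and shut, and the axes are right-handed (so a half turn about z gives the same grasp; the last joint's range is limited). The gripper opens to 85 mm and grips with 20 to 120 N. Pads are 22 mm wide; open, the fingers measure 114 mm over their backs; the gripper's body (76 mm by 85 mm) begins 54 mm behind the grasp point. The pads swing forward as they close: fully open they stand 13 mm farther back than shut.
Start: joints at [1.323, 0.241, 0.005, 1.335, 0, 1.571], TCP at [0.123, 0.485, 0.248] pointing down, gripper open.
Joint ranges: [-2.72, 2.72], [-1.05, 1.87], [-1.09, 1.28], [-1.99, 2.15], [-1.42, 1.44], [-3.14, 3.14]. Speed limits (rad/s): [2.79, 2.79, 3.14, 3.14, 3.14, 3.14].

### API

Orientations are given as a unit quaternion [x, y, z, w].
In Python, from workcell import telemetry, cams, workorder gives the robot as it stands. The module is installed in compiled form; this text tells all that it offers.
- The arm moves only by the tool apply_moves, never from a script. Its argument "moves" is a list that holds one entry, the list of rows, each a list of 4 numbers: the shift along the tool's x, y, z in mm, then the turn about the tool's z in degrees. A call has exactly 10 rows; each row shifts and turns the pose as measured when the row begins, along the tool's axes as they then stand; what a row does not reach is not made up. A row lasts 1/10 s, in which the tool goes at most 50 mm and 8.59 degrees, less where a joint would pass 70% of its speed; a pose out of reach is approached as far as the arm can. A call with a gripper value outside its range is refused whole. "hand" is the gripper's target within -1 to 1 (fully open at 1, half-way at 0, shut at -1), set as the call begins (left out, the last holds). The fingers move at their own pace and stop on an object; the grip force is fixed at half the most. Time passes only in rows, so rows that do not move let the fingers close, or fill a call up. It gives the time, the measured TCP pose, the force and the opening at its end, in the units of the state.
- telemetry.get_obs(): the state, without advancing time (a new reading comes with each control period).
- cams.camera(name): name is "scene" or "top" or "wrist"; returns a dict with "color" (420x560x3 uint8, red, green, blue), "fovy" (degrees; the focal length in pixels is half the picture's height over the tangent of half this angle, whatever the lens; pixels are square), "cx", "cy" (the principal point, pixels), "k1" (the pictures are not rectified: a ray, as slopes to the right and down, at radius r is drawn at 1 + k1 r^2 times it, then the intrinsics apply), "camera_from_world" (4x4, takes a point from world to camera coordinates). Camera axes: x right, y down, z forward; pixel columns grow to the right and rows downward; lengths in m; the calibration is good to about 2 mm. A picture is of the moment at which its call begins. There is no depth.
- workorder.job_done(): hands the job in, once; it reports no verdict.
The state is a dict: "clock": time; "joint_pos": joint angles; "joint_vel": joint speeds; "tau": joint torques, N m; "eef_pos": TCP position; "tool_rot": TCP orientation; "ft_force": force on the tool from outside, world axes, zero at the start; "ft_torque": the same for the moment, N m; "grip_width": finger opening in m.
Only numpy, scipy, OpenCV 4.12 (cv2) and the standard library are available. Lean on these libraries where they do the work, as an engineer would, in place of code of your own. Each camera call takes 0.05 s, during which the arm holds its last target. There are 200 camera calls.

### The job

Reset the cooling plate's chilled-water throttle, the valve with the red handwheel: turn it clockwise until it is fully closed against its stop, then open it exactly two full turns from there. Finish gripping the red wheel's handle and holding it still at that setting (it creeps shut if let go), and leave the blue valve and everything else on the bench as they are.

Things in the scene. Friction and masses are not known exactly. Their poses are not given: they have to be found in the camera images.
- red_valve: brass stop valve with red handwheel, on a steel foot 200 x 85 fixed to the bench, pipes along its own x. Origin at the centre of the foot's underside; the wheel's vertical axis goes through the origin. Wheel: diameter 112 over the rim, mid-plane 115 above the bench, three spokes
- red_wheel (a joint): how far the red wheel is open, rad (6.283 = one turn). 0 = fully closed, against a hard stop; grows as the wheel is turned anticlockwise seen from above, up to 18.85 (three turns). Clockwise closes. Needs 0.05 to 0.15 N m to close (1 to 3 N at the handle), 0.1 to 0.3 N m to open (2 to 6 N). Stays put where it starts; beyond about 1.8 turns a spring makes it creep shut if let go
- red_grip: the black free-spinning handle standing upright on the rim of the red wheel: a cylinder of diameter 22 and length 50 on a vertical axis, red dot on top. Origin at its centre, 50 from the wheel's axis and 152 above the bench (underside 127, top 177; the wheel rim's top is at 121). The sleeve turns freely on its pin, so a gripper can hold it from above without turning and be led round the wheel's axis in a circle of radius 50
- blue_valve: brass stop valve with blue handwheel, on a steel foot 200 x 85 fixed to the bench, pipes along its own x. Origin at the centre of the foot's underside; the wheel's vertical axis goes through the origin. Wheel: diameter 112 over the rim, mid-plane 115 above the bench, three spokes. A neighbour to be left alone
- blue_grip: the black free-spinning handle standing upright on the rim of the blue wheel: a cylinder of diameter 22 and length 50 on a vertical axis, blue dot on top. Origin at its centre, 50 from the wheel's axis and 152 above the bench (underside 127, top 177; the wheel rim's top is at 121). The sleeve turns freely on its pin, so a gripper can hold it from above without turning and be led round the wheel's axis in a circle of radius 50. To be left alone
- sanitiser: loose bottle of hand sanitiser, diameter 60, 130 high, blue cap; origin under its middle. A bystander
- dish: loose steel bowl, diameter 90, 40 high; origin under its middle. A bystander
- scanner: loose white and grey hand scanner lying down, about 155 x 62, 36 high; origin under its middle. A bystander
- label_roll: loose roll of paper labels standing on its flat side, diameter 90, 50 high; origin under its middle. A bystander
There are look-alikes about, which are no part of the job. What is shaped like the red_valve but orange or pink is not meant.

How it is judged:
By the outcome, as a careful person would: the job done as asked, in the order asked, and still so for the second after the job is handed in, while the arm keeps its last pose, push and grip.
It also fails if it takes over 67 s, if anything falls off the work surface, if the arm or the gripper's body presses on something with over 40 N, if the wrist force passes 120 N, or if a joint passes its speed limit or range.

## Working session

There is one attempt and no reset: what is moved stays moved. The work goes in short steps, Python scripts to look and compute and a tool call to move; the robot and the scene stay as the last step left them, time stands still between calls to the robot, and variables do not carry over. Pictures are saved under pics/ and viewed, about 8 in all and at most 12, crops included, and the job is handed in when it is done.

Besides the shell and the picture viewer there is one more tool, called after ">>>" as name(argument=value, ...) on one line, values as JSON. apply_moves: Moves the arm, as the interface text tells. Its arguments: {"type":"object","properties":{"moves":{"type":"array"},"hand":{"type":"number"}},"required":["moves"]}

```bash
mkdir -p pics; cat > h.py <<'E'
import numpy as np, cv2
from workcell import telemetry, cams, workorder
def K(c):
    f=c["color"].shape[0]/2/np.tan(np.radians(c["fovy"])/2); return np.array([[f,0,c["cx"]],[0,f,c["cy"]],[0,0,1.]])
def snap(n,f=None):
    c=cams.camera(n)
    if f: cv2.imwrite(f"pics/{f}.png",c["color"][:,:,::-1])
    return c
def ray(c,u,v):
    p=cv2.undistortPoints(np.array([[[u,v]]],float),K(c),np.array([c["k1"],0,0,0.]))[0,0]
    T=np.array(c["camera_from_world"]); R=T[:3,:3]
    return -R.T@T[:3,3], R.T@np.array([p[0],p[1],1])
def onz(c,u,v,z):
    o,d=ray(c,u,v); return o+d*(z-o[2])/d[2]
def proj(c,P):
    T=np.array(c["camera_from_world"]); q=T[:3,:3]@np.array(P)+T[:3,3]; s=q[:2]/q[2]
    s=s*(1+c["k1"]*(s@s)); k=K(c); return s*k[0,0]+k[:2,2]
E
python3 - <<'E'
from h import *
a=snap("scene","s1");b=snap("top","t1")
cv2.imwrite("pics/both.png",cv2.resize(np.hstack([a["color"],b["color"]])[:,:,::-1],(800,300)))
print({k:telemetry.get_obs()[k] for k in("clock","eef_pos","tool_rot","ft_force","grip_width")}); print(b["fovy"],b["k1"],b["camera_from_world"])
E
```

```text
{'clock': 0.1, 'eef_pos': array([0.12250012, 0.48422962, 0.24749332]), 'tool_rot': array([ 7.89065209e-01,  6.14308730e-01, -7.38074710e-04,  5.78913988e-04]), 'ft_force': array([ 0.26869632, -0.27056213, -0.25831847]), 'grip_width': 0.08576126160426936}
49.849844126096166 -0.020121741234054316 [[-3.90803562e-03 -9.99992363e-01  4.18056613e-05 -7.09917606e-03]
 [-9.84577169e-01  3.84047980e-03 -1.74908689e-01  4.93153985e-01]
 [ 1.74907192e-01 -7.24710286e-04 -9.84584658e-01  1.29306409e+00]
 [ 0.00000000e+00  0.00000000e+00  0.00000000e+00  1.00000000e+00]]
```

View pics/t1.png

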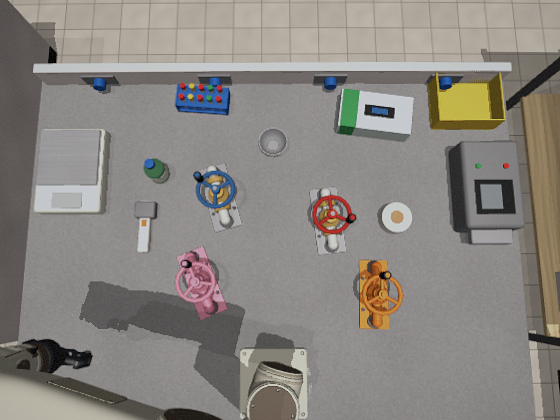

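View pics/s1.png

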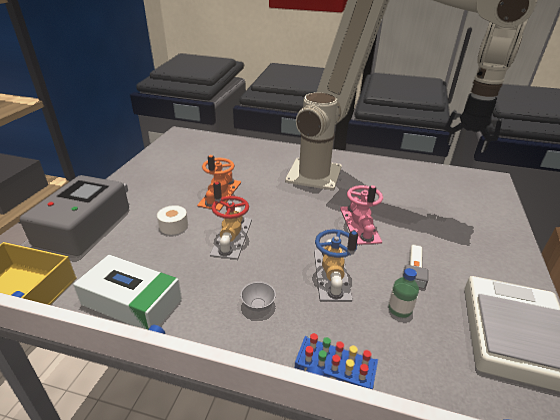

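The top view shows the red wheel at about (332,214) with its handle at (351,217). In the scene view the wheel is at (231,208) and the handle at (217,190). Next I measure both.

```bash
python3 - <<'E'
from h import *
def redmask(c):
    h=cv2.cvtColor(c["color"],cv2.COLOR_RGB2HSV); return (((h[...,0]<5)|(h[...,0]>175))&(h[...,1]>170)&(h[...,2]>80)).astype(np.uint8)
for n,roi in(("top",(300,185,365,245)),("scene",(205,175,255,225))):
    c=snap(n); m=redmask(c); M=np.zeros_like(m); x0,y0,x1,y1=roi; M[y0:y1,x0:x1]=m[y0:y1,x0:x1]
    k,lab,st,ce=cv2.connectedComponentsWithStats(M)
    for i in range(1,k):
        if st[i,4]>2: print(n,st[i],ce[i])
    i=1+np.argmax(st[1:,4]); v,u=np.nonzero(lab==i)
    P=np.array([onz(c,a,b,.118)[:2] for a,b in zip(u,v)])
    hull=cv2.convexHull(P.astype(np.float32)); print("rim",cv2.minEnclosingCircle(hull), cv2.fitEllipse(hull))
    for i in range(1,k):
        if st[i,4]<40: print("dot@177",onz(c,*ce[i],.177))
    crop=c["color"][y0-10:y1+10,x0-10:x1+10,::-1]; cv2.imwrite(f"pics/c_{n}.png",cv2.resize(crop,None,fx=5,fy=5,interpolation=0))
a=cv2.imread("pics/c_top.png");b=cv2.imread("pics/c_scene.png");H=max(a.shape[0],b.shape[0])
P=lambda x:cv2.copyMakeBorder(x,0,H-x.shape[0],0,0,0)
cv2.imwrite("pics/c1.png",np.hstack([P(a),P(b)]))
E
```

```text
top [313 195  38  39 450] [330.18 214.2 ]
top [350 214   5   6  21] [352.23809524 216.61904762]
rim ((0.4680139422416687, -0.16456115245819092), 0.05423533543944359) ((0.4679482579231262, -0.164826899766922), (0.10509812831878662, 0.10786186903715134), 85.66487121582031)
dot@177 [ 0.46618114 -0.16651695  0.177     ]
dot@177 [ 0.45087311 -0.21186612  0.177     ]
scene [215 182   4   2   7] [216.28571429 182.57142857]
scene [212 196  37  20 167] [231.37724551 206.88622754]
scene [221 201  13   6  20] [227.4 203.7]
rim ((0.47428956627845764, -0.1651737540960312), 0.05434605851769447) ((0.47284048795700073, -0.16556018590927124), (0.10309655964374542, 0.10753261297941208), 26.868215560913086)
dot@177 [ 0.45354374 -0.21246257  0.177     ]
dot@177 [ 0.54672404 -0.14049585  0.177     ]
```

View pics/c1.png

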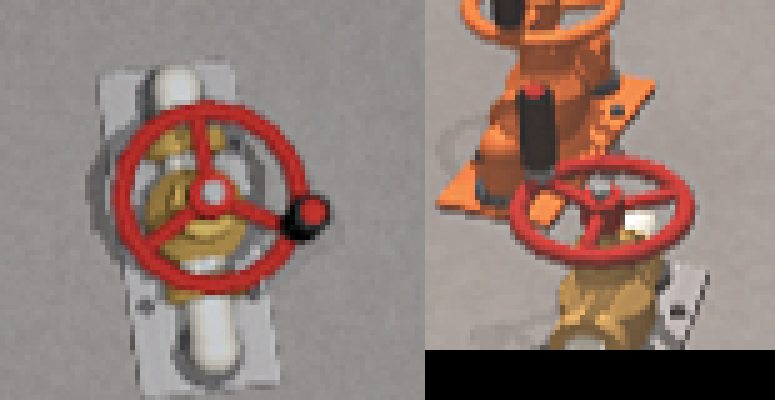

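Wheel centre is about (0.4695,-0.165) and the handle about (0.452,-0.212). Their distance of 0.050 matches the given radius. Now I square the tool to the world axes (tool x = world y, tool y = world x) and travel over at height.

>>> apply_moves(moves=[[[0, 0, 0, -7.1], [0, 0, 0, -7.1], [-43, 20, 0, 0], [-43, 20, 0, 0], [-43, 20, 0, 0], [-43, 20, 0, 0], [-43, 20, 0, 0], [-43, 20, 0, 0], [-43, 20, 0, 0], [-43, 20, 0, 0]]], hand=1)

```text
clock: 1.2
eef_pos: [0.2897, 0.1356, 0.2454]
tool_rot: [0.698, 0.716, -0.001, 0.002]
ft_force: [1.8, -0.1, 0.5]
grip_width: 0.0854
```

>>> apply_moves(moves=[[[-43, 20, 0, 1.4], [-43, 20, 0, 0], [-43, 20, 0, 0], [-43, 20, 0, 0], [-43, 20, 0, 0], [-43, 20, 0, 0], [-43, 20, 0, 0], [-38, 20, 0, 0], [0, 0, 0, 0], [0, 0, 0, 0]]])

```text
clock: 2.2
eef_pos: [0.4546, -0.2249, 0.2456]
tool_rot: [0.711, 0.703, 0.002, 0.003]
ft_force: [-1.3, 0.6, 0.4]
grip_width: 0.0855
```

```bash
python3 - <<'E'
from h import *
c=snap("wrist","w1"); print(telemetry.get_obs()["eef_pos"],telemetry.get_obs()["tool_rot"], proj(c,[.452,-.212,.177]), proj(c,[.4695,-.165,.121]))
h=cv2.cvtColor(c["color"],cv2.COLOR_RGB2HSV); m=(((h[...,0]<5)|(h[...,0]>175))&(h[...,1]>170)&(h[...,2]>80)).astype(np.uint8)
k,lab,st,ce=cv2.connectedComponentsWithStats(m)
for i in range(1,k):
    if st[i,4]>60: print(st[i],ce[i],onz(c,*ce[i],.177))
E
```

```text
[ 0.45460964 -0.2246966   0.24562499] [0.71068439 0.70350297 0.00174051 0.00286852] [300.10527718 231.00723541] [352.87853   226.2362254]
[ 290  160  127  124 5176] [358.17098145 220.03902628] [ 0.44493805 -0.17511924  0.177     ]
[290 222  21  20 336] [300.1547619  231.66964286] [ 0.45245544 -0.21196424  0.177     ]
```

View pics/w1.png

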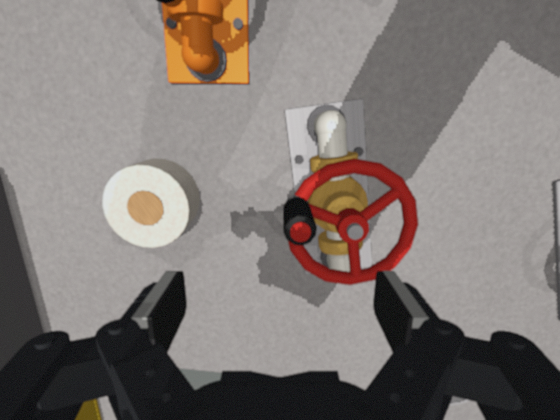

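The wrist view shows the handle's red dot at (300,232), as predicted, and the rim centred near (353,222). I refine the centre, then descend.

```bash
python3 - <<'E'
from h import *
c=snap("wrist"); h=cv2.cvtColor(c["color"],cv2.COLOR_RGB2HSV); m=(((h[...,0]<5)|(h[...,0]>175))&(h[...,1]>170)&(h[...,2]>80)).astype(np.uint8)
k,lab,st,ce=cv2.connectedComponentsWithStats(m); i=1+np.argmax(st[1:,4]); v,u=np.nonzero(lab==i)
for z in(.115,.118,.121):
    P=np.array([onz(c,a,b,z)[:2] for a,b in zip(u,v)],np.float32); print(z,cv2.minEnclosingCircle(P))
E
```

```text
0.115 ((0.4706597924232483, -0.16470332443714142), 0.055698852986097336)
0.118 ((0.4695783257484436, -0.1653967946767807), 0.055048830807209015)
0.121 ((0.4684968590736389, -0.16609026491641998), 0.054398808628320694)
```

>>> apply_moves(moves=[[[6, -1, 0, 0], [6, -1, 0, 0], [0, 0, 15, 0], [0, 0, 15, 0], [0, 0, 15, 0], [0, 0, 15, 0], [0, 0, 15, 0], [0, 0, 10, 0], [0, 0, 5, 0], [0, 0, 0, 0]]])

```text
clock: 3.3
eef_pos: [0.4516, -0.1979, 0.1584]
tool_rot: [0.704, 0.71, 0.004, 0.006]
ft_force: [0.9, 0.3, -0.5]
grip_width: 0.0853
```

>>> apply_moves(moves=[[[-7, 0, 3, 0], [-7, 1, 3, 0], [0, 0, 0, 0], [0, 0, 0, 0], [0, 0, 0, 0], [0, 0, 0, 0], [0, 0, 0, 0], [0, 0, 0, 0], [0, 0, 0, 0], [0, 0, 0, 0]]])

```text
clock: 4.3
eef_pos: [0.4545, -0.214, 0.1545]
tool_rot: [0.704, 0.71, 0.005, 0.008]
ft_force: [1.1, 0.1, 0.6]
grip_width: 0.0852
```

>>> apply_moves(moves=[[[1, -2, 3, 0], [0, 0, 0, 0], [0, 0, 0, 0], [0, 0, 0, 0], [0, 0, 0, 0], [0, 0, 0, 0], [0, 0, 0, 0], [0, 0, 0, 0], [0, 0, 0, 0], [0, 0, 0, 0]]], hand=-1)

```text
clock: 5.3
eef_pos: [0.4524, -0.212, 0.1513]
tool_rot: [0.704, 0.71, 0.006, 0.008]
ft_force: [0.1, -0.1, 0.4]
grip_width: 0.0207
```

```bash
cat > st.py <<'E'
from h import *
import sys
from scipy.spatial.transform import Rotation as Ro
C=np.array([.470,-.165])
def show():
    o=telemetry.get_obs(); R=Ro.from_quat(o["tool_rot"]).as_matrix()
    g=o["eef_pos"]-.002*R[:,2]; d=g[:2]-C
    print("t%.2f grasp"%o["clock"],g.round(4),"r %.1f ang %.1f"%(1e3*np.hypot(*d),np.degrees(np.arctan2(d[1],d[0]))),"F",o["ft_force"].round(1),"w %.4f"%o["grip_width"],"tilt",(R[:2,2]*57.3).round(2),"yaw %.1f"%np.degrees(np.arctan2(R[1,0],R[0,0])))
    return o,R,g,d
o,R,g,d=show()
if len(sys.argv)>1:  # plan: step deg per row (+ = anticlockwise), rows
    s=float(sys.argv[1]); n=int(sys.argv[2]); a0=np.arctan2(d[1],d[0]); p=g.copy(); rows=[]
    for i in range(1,n+1):
        a=a0+np.radians(s*i); q=np.array([C[0]+.05*np.cos(a),C[1]+.05*np.sin(a),.152]) 
        if i>1 or 1: rows.append(((q-p)@R*1e3).round(1).tolist()+[0])
        p=q
    print(rows)
E
python3 st.py -10 10
```

```text
t5.30 grasp [ 0.4524 -0.212   0.1533] r 50.2 ang -110.5 F [ 0.1 -0.1  0.4] w 0.0207 tilt [ 1.06 -0.16] yaw 90.5
[[4.0, -7.8, 1.2, 0], [5.1, -7.0, -0.1, 0], [6.3, -6.1, -0.1, 0], [7.2, -4.9, -0.1, 0], [8.0, -3.5, -0.1, 0], [8.5, -2.1, -0.1, 0], [8.7, -0.6, -0.0, 0], [8.7, 0.9, -0.0, 0], [8.4, 2.4, 0.0, 0], [7.8, 3.8, 0.0, 0]]
```

Firm grip on the handle (r = 50.2). Closing clockwise.

>>> apply_moves(moves=[[[4, -8, 1, 0], [5, -7, 0, 0], [6.3, -6, 0, 0], [7.2, -5, 0, 0], [8, -3.5, 0, 0], [8.5, -2, 0, 0], [8.7, -0.6, 0, 0], [8.7, 1, 0, 0], [8.4, 2.4, 0, 0], [7.8, 4, 0, 0]]])

```text
clock: 6.3
eef_pos: [0.4286, -0.138, 0.1513]
tool_rot: [0.705, 0.709, 0.006, 0.014]
ft_force: [4.1, -5.2, -3.1]
grip_width: 0.0205
```

```bash
python3 st.py -13 10
```

```text
t6.30 grasp [ 0.4286 -0.1379  0.1533] r 49.5 ang 146.8 F [ 4.1 -5.2 -3.1] w 0.0205 tilt [ 1.62 -0.68] yaw 90.3
[[9.0, 6.8, 1.4, 0], [6.8, 9.0, 0.2, 0], [4.6, 10.3, 0.2, 0], [2.2, 11.1, 0.3, 0], [-0.4, 11.3, 0.3, 0], [-2.9, 10.9, 0.3, 0], [-5.3, 10.0, 0.3, 0], [-7.4, 8.5, 0.3, 0], [-9.2, 6.6, 0.3, 0], [-10.4, 4.4, 0.2, 0]]
```

>>> apply_moves(moves=[[[9, 6.8, 1, 0], [6.8, 9, 0, 0], [4.6, 10.3, 0, 0], [2.2, 11, 0, 0], [-0.4, 11.3, 0, 0], [-2.9, 11, 0, 0], [-5.3, 10, 0, 0], [-7.4, 8.5, 0, 0], [-9.2, 6.6, 0, 0], [-10.4, 4.4, 0, 0]]])

```text
clock: 7.3
eef_pos: [0.5149, -0.1426, 0.1513]
tool_rot: [0.703, 0.711, -0.0, 0.005]
ft_force: [2.1, 4.2, 1.3]
grip_width: 0.0205
```

```bash
python3 st.py -13 10
```

```text
t7.30 grasp [ 0.5149 -0.1426  0.1533] r 50.2 ang 26.5 F [2.1 4.2 1.3] w 0.0205 tilt [ 0.42 -0.47] yaw 90.6
[[-10.7, 3.6, 1.4, 0], [-11.2, 1.3, 0.1, 0], [-11.2, -1.3, 0.1, 0], [-10.7, -3.8, 0.1, 0], [-9.5, -6.1, 0.0, 0], [-7.9, -8.1, 0.0, 0], [-5.9, -9.7, -0.0, 0], [-3.6, -10.7, -0.0, 0], [-1.1, -11.3, -0.1, 0], [1.5, -11.2, -0.1, 0]]
```

>>> apply_moves(moves=[[[-10.7, 3.6, 1, 0], [-11.2, 1.3, 0, 0], [-11.2, -1.3, 0, 0], [-10.7, -3.8, 0, 0], [-9.5, -6, 0, 0], [-8, -8, 0, 0], [-6, -9.7, 0, 0], [-3.6, -10.7, 0, 0], [-1, -11.3, 0, 0], [1.5, -11.2, 0, 0]]])

```text
clock: 8.3
eef_pos: [0.518, -0.1591, 0.1516]
tool_rot: [0.674, 0.734, 0.08, 0.006]
ft_force: [29.0, 2.6, -18.0]
grip_width: 0.0207
```

```bash
python3 st.py -13 10
```

```text
t8.30 grasp [ 0.5177 -0.1594  0.1536] r 48.1 ang 6.7 F [ 29.    2.6 -18. ] w 0.0207 tilt [6.73 6.26] yaw 95.3
[[-11.3, 0.9, 0.6, 0], [-10.7, -3.3, -1.5, 0], [-9.7, -5.7, -1.7, 0], [-8.1, -7.7, -1.8, 0], [-6.1, -9.3, -1.8, 0], [-3.8, -10.5, -1.7, 0], [-1.4, -11.1, -1.6, 0], [1.2, -11.2, -1.3, 0], [3.7, -10.7, -1.0, 0], [6.0, -9.6, -0.6, 0]]
```

The wheel stopped near 7°, with force building and the tool tilting. I relax and look at the rest state.

>>> apply_moves(moves=[[[0, 0, 0, 0], [0, 0, 0, 0], [0, 0, 0, 0], [0, 0, 0, 0], [0, 0, 0, 0], [0, 0, 0, 0], [0, 0, 0, 0], [0, 0, 0, 0], [0, 0, 0, 0], [0, 0, 0, 0]]])

```text
clock: 9.3
eef_pos: [0.5184, -0.1592, 0.1512]
tool_rot: [0.668, 0.74, 0.072, 0.009]
ft_force: [0.0, 3.9, 3.3]
grip_width: 0.0207
```

```bash
python3 - <<'E'
from st import *
a=snap("scene","s2");b=snap("top"); w=snap("wrist")
z=lambda x:cv2.resize(x,(400,300))
A=cv2.resize(a["color"][130:270,150:337],(400,300));B=cv2.resize(b["color"][160:260,265:398],(400,300))
cv2.imwrite("pics/m2.png",np.vstack([np.hstack([A,B]),np.hstack([z(a["color"]),z(w["color"])])])[:,:,::-1])
print(o["joint_pos"].round(3),o["ft_torque"].round(2))
E
```

```text
t9.30 grasp [ 0.5182 -0.1594  0.1532] r 48.5 ang 6.7 F [0.  3.9 3.3] w 0.0207 tilt [6.26 5.43] yaw 96.1
[-0.365  0.335 -0.136  1.03   0.128 -0.463] [-0.49 -0.1   0.06]
```

View pics/m2.png

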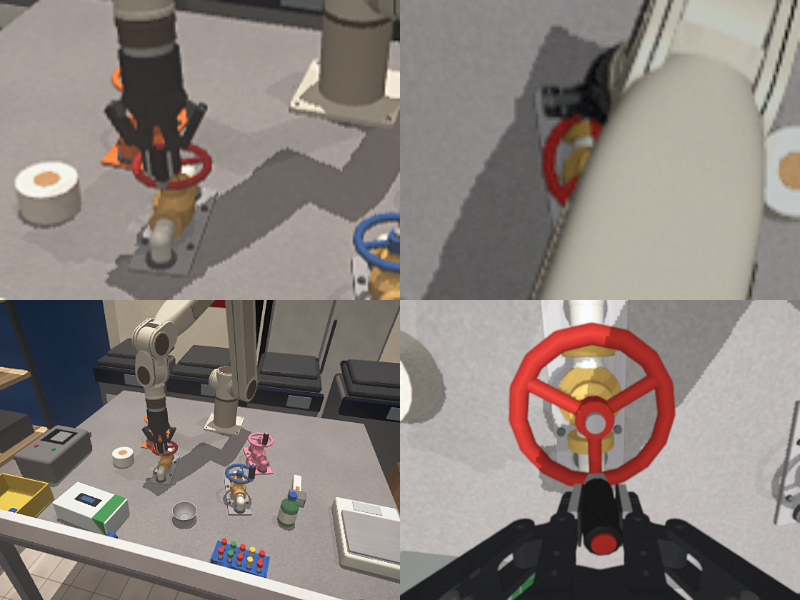

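The bench is clear around the wheel, so nothing blocks the handle. In the wrist view the handle dot is at about (284,339) and the hub at about (273,170). I make a gentle clockwise press test, measuring the handle by its dot before and after.

```bash
cat > dot.py <<'E'
from st import *
def dot():
    c=snap("wrist"); h=cv2.cvtColor(c["color"],cv2.COLOR_RGB2HSV); m=(((h[...,0]<5)|(h[...,0]>175))&(h[...,1]>170)&(h[...,2]>80)).astype(np.uint8)
    k,lab,st,ce=cv2.connectedComponentsWithStats(m)
    for i in range(1,k):
        if st[i,4]>60:
            p=onz(c,*ce[i],.177)[:2]-C; print("dot",st[i].tolist(),ce[i].round(1),"r %.1f ang %.1f"%(1e3*np.hypot(*p),np.degrees(np.arctan2(p[1],p[0]))))
    i=1+np.argmax(st[1:,4]); v,u=np.nonzero(lab==i)
    P=np.array([onz(c,a,b,.115)[:2] for a,b in zip(u,v)],np.float32); print("rim",cv2.minEnclosingCircle(P))
dot()
E
python3 dot.py; python3 st.py -3 3
```

```text
t9.45 grasp [ 0.5182 -0.1594  0.1531] r 48.5 ang 6.6 F [-0.1  4.8  2.5] w 0.0205 tilt [6.26 5.43] yaw 96.1
dot [153, 33, 231, 227, 20030] [267.3 140. ] r 23.8 ang -161.3
dot [267, 326, 37, 30, 847] [284.8 341.1] r 51.7 ang 6.3
rim ((0.47087475657463074, -0.16537919640541077), 0.05620412901043892)
t9.50 grasp [ 0.5182 -0.1594  0.1532] r 48.5 ang 6.6 F [1.2 4.6 3.4] w 0.0205 tilt [6.26 5.43] yaw 96.1
[[-2.7, 1.3, 1.1, 0], [-2.6, -0.2, -0.2, 0], [-2.6, -0.3, -0.3, 0]]
```

>>> apply_moves(moves=[[[-3, 0, 0, 0], [-3, 0, 0, 0], [-3, 0, 0, 0], [-3, 0, 0, 0], [-3, 0, 0, 0], [-3, 0, 0, 0], [-3, 0, 0, 0], [-3, 0, 0, 0], [-3, 0, 0, 0], [-3, 0, 0, 0]]])

```text
clock: 10.5
eef_pos: [0.5184, -0.1594, 0.1512]
tool_rot: [0.654, 0.752, 0.086, -0.011]
ft_force: [-2.0, 14.7, 5.6]
grip_width: 0.0205
```

```bash
python3 dot.py; python3 st.py 11 10
```

```text
t10.50 grasp [ 0.5182 -0.1597  0.1531] r 48.5 ang 6.2 F [-2.  14.7  5.6] w 0.0205 tilt [5.49 8.21] yaw 98.4
dot [153, 33, 230, 227, 19899] [266.6 140.4] r 24.7 ang -150.9
dot [271, 326, 36, 30, 843] [288.5 340.7] r 51.7 ang 6.5
rim ((0.4709695279598236, -0.16523903608322144), 0.05629229545593262)
t10.55 grasp [ 0.5183 -0.1598  0.1531] r 48.5 ang 6.2 F [-1.8 14.9  7.5] w 0.0206 tilt [5.49 8.23] yaw 98.4
[[9.3, 0.6, 2.4, 0], [9.2, -2.5, 0.9, 0], [8.6, -4.2, 0.6, 0], [7.7, -5.7, 0.3, 0], [6.4, -7.1, 0.0, 0], [5.0, -8.2, -0.3, 0], [3.4, -9.0, -0.6, 0], [1.6, -9.4, -0.9, 0], [-0.2, -9.5, -1.1, 0], [-2.0, -9.3, -1.3, 0]]
```

15 N against the stop (about 0.7 N m) gave no movement, so the wheel is fully closed with the handle at about 6.4°. Opening anticlockwise now.

>>> apply_moves(moves=[[[9.3, 0, 1.5, 0], [9.2, -2.5, 1, 0], [8.6, -4.2, 0.6, 0], [7.7, -5.7, 0.3, 0], [6.4, -7, 0, 0], [5, -8.2, -0.3, 0], [3.4, -9, -0.6, 0], [1.6, -9.4, -1, 0], [0, -9.5, -1, 0], [-2, -9.3, -1.3, 0]]])

```text
clock: 11.55
eef_pos: [0.458, -0.1165, 0.1513]
tool_rot: [0.647, 0.757, 0.091, 0.002]
ft_force: [1.8, 8.8, 4.1]
grip_width: 0.0207
```

```bash
python3 st.py 12 10
```

```text
t11.55 grasp [ 0.4578 -0.1168  0.1533] r 49.7 ang 104.2 F [1.8 8.8 4.1] w 0.0207 tilt [6.91 7.81] yaw 99.4
[[-1.8, -10.3, -0.4, 0], [-4.0, -9.5, -1.8, 0], [-5.9, -8.4, -1.9, 0], [-7.6, -7.0, -1.9, 0], [-8.9, -5.2, -1.8, 0], [-9.8, -3.2, -1.6, 0], [-10.3, -1.1, -1.4, 0], [-10.3, 1.0, -1.1, 0], [-9.9, 3.2, -0.7, 0], [-9.1, 5.1, -0.3, 0]]
```

>>> apply_moves(moves=[[[-1.8, -10.3, -1.4, 0], [-4, -9.5, -1.8, 0], [-6, -8.4, -1.9, 0], [-7.6, -7, -1.9, 0], [-9, -5.2, -1.8, 0], [-9.8, -3.2, -1.6, 0], [-10.3, -1, -1.4, 0], [-10.3, 1, -1, 0], [-10, 3.2, -0.7, 0], [-9, 5, -0.3, 0]]])

```text
clock: 12.55
eef_pos: [0.4351, -0.2024, 0.151]
tool_rot: [0.645, 0.758, 0.099, 0.002]
ft_force: [5.3, 11.5, 0.7]
grip_width: 0.0209
```

```bash
python3 st.py 12 10
```

```text
t12.55 grasp [ 0.4349 -0.2027  0.153 ] r 51.5 ang -133.0 F [ 5.3 11.5  0.7] w 0.0209 tilt [7.51 8.38] yaw 99.7
[[-6.8, 8.3, 1.5, 0], [-5.9, 8.6, 0.6, 0], [-4.0, 9.6, 1.0, 0], [-1.9, 10.2, 1.3, 0], [0.2, 10.3, 1.6, 0], [2.4, 10.0, 1.9, 0], [4.4, 9.3, 2.0, 0], [6.3, 8.1, 2.1, 0], [7.9, 6.6, 2.0, 0], [9.1, 4.8, 1.9, 0]]
```

>>> apply_moves(moves=[[[-6.8, 8.3, 0.5, 0], [-6, 8.6, 0.6, 0], [-4, 9.6, 1, 0], [-2, 10.2, 1.3, 0], [0.2, 10.3, 1.6, 0], [2.4, 10, 1.9, 0], [4.4, 9.3, 2, 0], [6.3, 8, 2, 0], [8, 6.6, 2, 0], [9, 4.8, 1.9, 0]]])

```text
clock: 13.55
eef_pos: [0.5123, -0.1899, 0.1512]
tool_rot: [0.651, 0.754, 0.089, -0.0]
ft_force: [2.6, -6.1, 0.1]
grip_width: 0.0209
```

```bash
python3 st.py 12 10
```

```text
t13.55 grasp [ 0.512  -0.1902  0.1532] r 49.0 ang -30.9 F [ 2.6 -6.1  0.1] w 0.0209 tilt [6.61 7.7 ] yaw 98.8
[[7.9, 6.2, 3.0, 0], [9.6, 3.7, 1.6, 0], [10.2, 1.6, 1.4, 0], [10.4, -0.6, 1.1, 0], [10.1, -2.7, 0.8, 0], [9.3, -4.7, 0.5, 0], [8.1, -6.5, 0.1, 0], [6.6, -8.1, -0.3, 0], [4.8, -9.2, -0.7, 0], [2.8, -10.0, -1.0, 0]]
```

Opened 322.7° so far.

>>> apply_moves(moves=[[[8, 6.2, 2, 0], [9.6, 3.7, 1.6, 0], [10.2, 1.6, 1.4, 0], [10.4, -0.6, 1, 0], [10, -2.7, 0.8, 0], [9.3, -4.7, 0.5, 0], [8, -6.5, 0, 0], [6.6, -8, -0.3, 0], [4.8, -9.2, -0.7, 0], [2.8, -10, -1, 0]]])

```text
clock: 14.55
eef_pos: [0.4697, -0.1151, 0.1513]
tool_rot: [0.653, 0.753, 0.086, 0.004]
ft_force: [4.2, -6.2, 0.6]
grip_width: 0.0204
```

```bash
python3 st.py 12 10
```

```text
t14.55 grasp [ 0.4694 -0.1153  0.1533] r 49.7 ang 90.7 F [ 4.2 -6.2  0.6] w 0.0204 tilt [6.77 7.08] yaw 98.5
[[0.5, -10.5, -0.0, 0], [-1.8, -10.2, -1.6, 0], [-3.9, -9.5, -1.7, 0], [-5.8, -8.5, -1.8, 0], [-7.5, -7.1, -1.8, 0], [-8.8, -5.3, -1.7, 0], [-9.8, -3.4, -1.5, 0], [-10.3, -1.3, -1.3, 0], [-10.4, 0.9, -1.0, 0], [-10.0, 3.0, -0.7, 0]]
```

Opened 444°, with 276° to go.

>>> apply_moves(moves=[[[0.5, -10.5, -1.2, 0], [-1.8, -10.2, -1.6, 0], [-4, -9.5, -1.7, 0], [-5.8, -8.5, -1.8, 0], [-7.5, -7, -1.8, 0], [-8.8, -5.3, -1.7, 0], [-9.8, -3.4, -1.5, 0], [-10.3, -1.3, -1.3, 0], [-10.4, 1, -1, 0], [-10, 3, -0.7, 0]]])

```text
clock: 15.55
eef_pos: [0.4209, -0.179, 0.151]
tool_rot: [0.649, 0.755, 0.097, -0.001]
ft_force: [-6.4, 2.8, 11.3]
grip_width: 0.0206
```

```bash
python3 st.py 11 10
```

```text
t15.55 grasp [ 0.4206 -0.1793  0.153 ] r 51.4 ang -163.8 F [-6.4  2.8 11.3] w 0.0206 tilt [7.16 8.49] yaw 99.2
[[-9.2, 3.5, 0.3, 0], [-8.7, 3.9, -0.5, 0], [-7.8, 5.5, -0.2, 0], [-6.7, 6.9, 0.2, 0], [-5.2, 8.0, 0.5, 0], [-3.6, 8.8, 0.8, 0], [-1.9, 9.3, 1.1, 0], [-0.1, 9.5, 1.4, 0], [1.7, 9.3, 1.6, 0], [3.5, 8.8, 1.8, 0]]
```

>>> apply_moves(moves=[[[-9.2, 3.5, -1, 0], [-8.7, 4, -0.5, 0], [-7.8, 5.5, -0.2, 0], [-6.7, 7, 0.2, 0], [-5.2, 8, 0.5, 0], [-3.6, 8.8, 0.8, 0], [-1.9, 9.3, 1, 0], [0, 9.5, 1.4, 0], [1.7, 9.3, 1.6, 0], [3.5, 8.8, 1.8, 0]]])

```text
clock: 16.55
eef_pos: [0.4845, -0.2125, 0.151]
tool_rot: [0.654, 0.752, 0.082, -0.007]
ft_force: [-2.4, -7.8, 4.3]
grip_width: 0.0206
```

```bash
python3 st.py 9 8
```

```text
t16.55 grasp [ 0.4843 -0.2128  0.153 ] r 49.9 ang -73.3 F [-2.4 -7.8  4.3] w 0.0206 tilt [5.58 7.57] yaw 98.4
[[1.5, 7.5, 2.1, 0], [2.9, 7.2, 1.2, 0], [4.0, 6.6, 1.2, 0], [5.0, 5.9, 1.3, 0], [5.9, 5.1, 1.3, 0], [6.6, 4.1, 1.3, 0], [7.2, 3.0, 1.2, 0], [7.6, 1.8, 1.1, 0]]
```

>>> apply_moves(moves=[[[1.5, 7.5, 1, 0], [3, 7.2, 1.2, 0], [4, 6.6, 1.2, 0], [5, 6, 1.3, 0], [6, 5, 1.3, 0], [6.6, 4, 1.3, 0], [7.2, 3, 1.2, 0], [7.6, 1.8, 1.1, 0], [0, 0, 0, 0], [0, 0, 0, 0]]])

```text
clock: 17.55
eef_pos: [0.5175, -0.1762, 0.1511]
tool_rot: [0.659, 0.748, 0.072, -0.002]
ft_force: [0.8, -3.0, 2.5]
grip_width: 0.0204
```

```bash
python3 dot.py;python3 st.py 4 6
```

```text
t17.55 grasp [ 0.5173 -0.1764  0.1531] r 48.7 ang -13.6 F [ 0.8 -3.   2.5] w 0.0204 tilt [5.33 6.32] yaw 97.5
dot [193, 43, 223, 223, 18673] [304.6 146.5] r 27.1 ang -144.1
dot [268, 326, 36, 30, 864] [285.5 340.5] r 51.8 ang -12.7
rim ((0.47052690386772156, -0.16501855850219727), 0.05619332194328308)
t17.60 grasp [ 0.5173 -0.1765  0.1532] r 48.7 ang -13.6 F [ 1.2 -1.   1.7] w 0.0205 tilt [5.34 6.33] yaw 97.5
[[2.7, 2.2, 1.7, 0], [3.4, 0.9, 0.4, 0], [3.4, 0.6, 0.4, 0], [3.4, 0.4, 0.4, 0], [3.5, 0.2, 0.4, 0], [3.5, -0.1, 0.3, 0]]
```

>>> apply_moves(moves=[[[4, 1, 0.4, 0], [4, 0.6, 0.4, 0], [4, 0.3, 0.4, 0], [2, 0, 0, 0], [0, 0, 0, 0], [0, 0, 0, 0], [0, 0, 0, 0], [0, 0, 0, 0], [0, 0, 0, 0], [0, 0, 0, 0]]])

```text
clock: 18.6
eef_pos: [0.5188, -0.1666, 0.1512]
tool_rot: [0.662, 0.746, 0.071, 0.002]
ft_force: [2.5, -2.5, 2.3]
grip_width: 0.0207
```

```bash
python3 dot.py;python3 st.py 4 2
```

```text
t18.60 grasp [ 0.5186 -0.1668  0.1532] r 48.6 ang -2.2 F [ 2.5 -2.5  2.3] w 0.0207 tilt [5.5  5.93] yaw 97.2
dot [170, 38, 230, 225, 19433] [284.7 142. ] r 24.4 ang -151.7
dot [268, 326, 36, 30, 862] [285.  340.6] r 51.7 ang -1.9
rim ((0.4706670045852661, -0.1652928590774536), 0.05601930990815163)
t18.65 grasp [ 0.5186 -0.1668  0.1532] r 48.6 ang -2.1 F [ 1.  -1.2  2.1] w 0.0209 tilt [5.5  5.93] yaw 97.2
[[3.1, 1.7, 1.6, 0], [3.5, 0.2, 0.3, 0]]
```

>>> apply_moves(moves=[[[4, 0, 0.3, 0], [4, 0, 0.3, 0], [3, 0, 0, 0], [0, 0, 0, 0], [0, 0, 0, 0], [0, 0, 0, 0], [0, 0, 0, 0], [0, 0, 0, 0], [0, 0, 0, 0], [0, 0, 0, 0]]])

```text
clock: 19.65
eef_pos: [0.5182, -0.1577, 0.1512]
tool_rot: [0.663, 0.746, 0.069, 0.004]
ft_force: [2.7, -2.9, 2.5]
grip_width: 0.0207
```

```bash
python3 dot.py
```

```text
t19.65 grasp [ 0.518  -0.1579  0.1532] r 48.5 ang 8.4 F [ 2.7 -2.9  2.5] w 0.0207 tilt [5.58 5.66] yaw 97.0
dot [152, 34, 230, 227, 19841] [265.4 141.1] r 23.2 ang -160.2
dot [267, 326, 37, 30, 863] [284.6 340.6] r 51.7 ang 7.9
rim ((0.4708614945411682, -0.16545633971691132), 0.056131619960069656)
```

About 1.7° past the target, so a small nudge back and a hold.

>>> apply_moves(moves=[[[-2, 0, 0, 0], [0, 0, 0, 0], [0, 0, 0, 0], [0, 0, 0, 0], [0, 0, 0, 0], [0, 0, 0, 0], [0, 0, 0, 0], [0, 0, 0, 0], [0, 0, 0, 0], [0, 0, 0, 0]]])

```text
clock: 20.7
eef_pos: [0.5184, -0.1593, 0.1512]
tool_rot: [0.662, 0.746, 0.07, 0.003]
ft_force: [1.1, -1.3, 2.3]
grip_width: 0.0206
```

```bash
python3 dot.py
```

```text
t20.70 grasp [ 0.5182 -0.1595  0.1532] r 48.6 ang 6.5 F [ 1.1 -1.3  2.3] w 0.0206 tilt [5.58 5.72] yaw 97.1
dot [155, 34, 230, 226, 19813] [268.7 141. ] r 23.3 ang -158.6
dot [267, 326, 37, 30, 860] [284.8 340.6] r 51.7 ang 6.2
rim ((0.4706891179084778, -0.16554850339889526), 0.0561053492128849)
```

```bash
python3 - <<'E'
from h import *
c=snap("scene","s3")
E
python3 dot.py
```

```text
t20.80 grasp [ 0.5182 -0.1594  0.1532] r 48.5 ang 6.6 F [ 1.8 -2.5  2.7] w 0.0205 tilt [5.58 5.72] yaw 97.1
dot [155, 34, 230, 226, 19804] [268.7 141. ] r 23.3 ang -158.6
dot [267, 326, 37, 30, 862] [284.7 340.6] r 51.7 ang 6.2
rim ((0.4706766605377197, -0.16545827686786652), 0.056069888174533844)
```

View pics/s3.png

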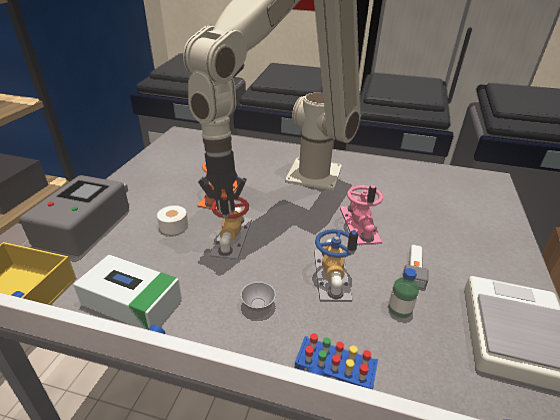

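The scene is as it was at the start: blue valve handle at (352,240), bowl (258,300), bottle (404,293) and roll (172,220). The gripper holds the red handle and it is not moving.

```bash
python3 -c "
from h import *
print(workorder.job_done())"
```

```text
the job is handed in; nothing more can be done
None
```

The red valve is closed against its stop and reopened two full turns. The gripper is still holding the handle there, and I handed the job in at about 21 s of the 67 s allowed.

- **Closing:** I turned the wheel about 243° clockwise until it stopped. A further 15 N press at the handle (about 0.7 N m) did not move it, with the handle at about 6.4°.
- **Opening:** I turned it 720° anticlockwise, counting the angle through both turns. I overshot by about 1.7° and nudged it back.
- **Last checks:** The handle was at 6.6° from the arm's pose and 6.2° from the wrist camera, within about 0.5° of two turns. It held steady with a grip width of 20.5 mm and a wrist force of about 4 N.
- **Surroundings:** In the last scene picture the blue valve and the loose items looked unmoved. I judged this by eye.
- **Tool tilt:** The tool tilted when it met the stop and stayed about 8° off vertical. The force read at that stop was about 34 N at the end of the move; I did not see the peak. The grip stayed firm throughout.

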